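Hook the tagged carton forward to the shelf stop

ROBOT

A 6-joint arm with a two-finger parallel gripper is mounted at the origin on the work surface. World frame = base frame: x ahead of the robot, y to its left, z up, the work surface at z = 0. Lengths are in mm, angles in degrees, forces in N, time in s.
With the tool pointing down it reaches from about 325 to 900 mm from the base axis. Payload 3.5 kg.
Tool frame: the origin (TCP) lies on the mounting face of the last link; the fingertips stand 173 mm ahead of it and the grasp point (between the pads) lies 155 mm ahead of it; z points along the fingers, y is the line along which they close (so a half turn about z gives the same grasp; the last joint's range is limited). The gripper opens to 85 mm and grips with 20 to 120 N. Pads are 22 mm wide; open, the fingers measure 114 mm over their backs; the gripper's body (76 mm by 85 mm) begins 54 mm behind the grasp point. The pads swing forward as they close: fully open they stand 13 mm farther back than shut.
Start: joints at [58.476, 15.837, -1.513, 72.651, 0, 84.076], TCP at [270.057, 563.642, 404.713] pointing down, gripper open.
Joint ranges: [-178.77, 178.77], [-48.84, 107.48], [-61.69, 71.31], [-111.58, 123.2], [-90, 87.43], [-180, 180]. Speed limits (degrees/s): [147.25, 147.25, 180, 180, 180, 180].

INTERFACE

Orientations are given as [roll, pitch, yaw] about the fixed x, y, z axes, in that order (R = Rz(yaw) Ry(pitch) Rx(roll)).
In Python, from workcell import robot gives the robot as it stands. The module is installed in compiled form; this text tells all that it offers.
- The arm moves only by the tool play_rows, never from a script. Its argument "series" is a list that holds one entry, the list of rows, each a list of 7 numbers: the closure in counts, from 0 (fully open) to 255 (shut), then the shift along the tool's x, y, z in m, then the turn, a rotation vector about the tool's x, y, z in rad. In form: [[[grip, tx, ty, tz, wx, wy, wz], ...]]. A call has 1 to 20 rows; each row is the pose to reach, as a shift and turn from the pose commanded when the call began, along the tool's axes at that moment; what a row does not reach only later rows make up. A row lasts 1/10 s, in which the tool goes at most 50 mm and 8.59 degrees, less where a joint would pass 70% of its speed; a pose out of reach is approached as far as the arm can. A call with a gripper value outside its range is refused whole. The fingers move at their own pace and stop on an object; "squeeze" is the grip in N (left out, the last holds). Time passes only in rows, so rows that repeat a pose let the fingers close. It gives the time, the measured TCP pose, the force, the opening and the grip force at its end, in the units of the state.
- robot.sense(): the state, without advancing time (a new reading comes with each control period).
- robot.read_camera(name): name is "side" or "top" or "wrist"; returns the picture (384x512x3 uint8, red, green, blue); there is no depth.
- robot.camera_params(name): a dict with "fx", "fy", "cx", "cy" (pixels), "k1" (the pictures are not rectified: a ray, as slopes to the right and down, at radius r is drawn at 1 + k1 r^2 times it, then the intrinsics apply), "eye" and "orientation" of the camera in the world; the wrist camera has in their place "mount" (4x4, takes a point from camera to tool coordinates, whose origin is the TCP and whose axes are the flange's). Camera axes: x right, y up, looking along -z (the intrinsics and any distortion apply to the point x, -y, -z); pixel columns grow to the right and rows downward; lengths in mm; the calibration is good to about 2 mm. A picture is of the moment at which its call begins: read the wrist's pose just before it. camera_params takes no time and is no camera call.
- robot.hand_in(): hands the job in; it is judged then, once.
The state is a dict: "t": time; "joint_pos": joint angles; "dq": joint speeds; "joint_torque": joint torques, N m; "eef_pos": TCP position; "tool_rot": TCP orientation; "contact_force": force on the tool from outside, world axes, zero at the start; "moment": the same for the moment, N m; "gripper_width": finger opening in mm; "gripper_force": force on a finger pad.
Only numpy, scipy, OpenCV 4.12 (cv2) and the standard library are available. Lean on these libraries where they do the work, as an engineer would, in place of code of your own. Each camera call takes 0.05 s, during which the arm holds its last target. There are 200 camera calls.

TASK

Take the orange-handled hook from its rest, hook it over the front lip of the white carton with the red tag, drag the carton forward along its lane and pull it up snug and square against the aluminium stop rail at the front of the shelf, feeling for the rail and pulling gently so that the lip does not tear. Touch the carton with the hook only, leave it standing against the rail and everything else as it is, and lay the hook back on its rest as you found it.

Things in the scene. Friction and masses are not known exactly. Their poses are not given: they have to be found in the camera images.
- hook: Carton hook, orange handle, steel rod; 150 g. Origin: grip centre; x to the tip, z up as it lies. Handle x -70 to 50 mm, 24 wide (y), 28 high: grip across y at the origin with 60 N or more. Rod 8 mm thick on its centre line: z = 0 to x = 94, rising to a level bridge at z = 22 (x 108 to 150), then straight down at x = 150 to the end at z = -22. The mouth between neck and tip opens downward.
- hook_tip (a point): Centre of the rod near the hook's tip: hook frame (150, 0, -18) mm, 4 mm above its very end. The rear side of this upright rod (hook x = 146 mm) does the pulling; the bridge's underside is at hook z = 18 mm. It balances at about hook x = 40 mm.
- rest: Fixed wooden tool rest. Origin on the table, x the way the hook points. Base x -85 to 115 mm, 85 wide, 12 high. Two notched uprights 12 mm thick, up to 60 wide: at x = -52 (under the handle, 89 high) and x = 76 (under the rod, 99 high); the handle is free to grip between them. Notches have 4 mm play each side at the bottom and flare above.
- rest_home (a point): Where the hook's origin belongs on the rest: 80 mm above the rest's origin, hook level, its x along the rest's x.
- carton: White open-topped carton, red tag on its front, skewed in its lane, loose. Origin: front face, bottom middle; x to its back. 200 deep (x) x 140 wide x 90 high mm. Front wall is a lip 8 mm thick (x 0 to 8), top at z = 90; behind it a free gap 76 mm long to the fixed folders (x 84 to 184, 74 high). 0.55 to 0.95 kg, friction unknown: drags at 2 to 6 N. The lip tears at a 16 N pull.
- lip (a point): Middle of the top edge of the carton's front lip: carton frame (4, 0, 90) mm.
- shelf: Fixed plywood shelf, 420 deep (x) x 592 wide mm; origin on the table under its centre, x to its back, front to the robot. Deck 75 above the table. Three lanes about 180 wide at y = -184, 0, 184; dividers 45 above the deck at y = -92 and 92, x -70 to 200. Cheeks 150 high, 240 from x = 20 back; open above but for wires 225 up from x = 27 back; back board 165. The carton is in any lane.
- stop: Two slotted steel brackets, one on each cheek inside the shelf's front, that hold the stop rail: aluminium, straight across the shelf, 12 mm thick, up to 40 above the deck, rigidly clamped. Origin: between the brackets, deck height; x into the shelf, square to the rail. The rail's rear face, which the carton meets, lies anywhere from x = 0 to -24 mm: not measured, feel for it. Snug: 3 N or more.
- archive_a: Closed grey archive box with blue edges, 200 (x) x 130 x 85 mm, loose in another lane; origin: front face, bottom middle. Leave it.
- archive_b: Closed grey archive box with blue edges, 200 (x) x 140 x 110 mm, loose in another lane; origin: front face, bottom middle. Leave it.
- paste_jar: paste jar, 68 mm diameter, 85 mm high; origin centre of underside. Leave it.
- tape_roll: roll of blue cloth tape lying flat, 90 mm diameter, 25 mm high; origin centre of underside. Leave it.
- weight: brass bookbinder's weight, 60 mm diameter, 80 mm high; origin centre of underside. Leave it.
- small_box: small dark blue box, 134 x 94 x 46 mm; origin centre of underside. Leave it.
- bone_folder: ivory folder stick, 150 x 22 x 6 mm; origin centre of underside. Leave it.
Mind the look-alikes: they are no part of the job. Several things have the shape of the rest; the one meant has the colours described above.

How it is judged:
By the outcome, as a careful person would: the job done as asked, in the order asked, and still so for the second after the job is handed in, with the robot touching nothing.
It also fails if it takes over 58 s, if anything falls off the work surface, if the arm or the gripper's body presses on something with over 40 N, if the wrist force passes 120 N, or if a joint passes its speed limit or range.

## Working session

There is one attempt and no reset: what is moved stays moved. The work goes in short steps, Python scripts to look and compute and a tool call to move; the robot and the scene stay as the last step left them, time stands still between calls to the robot, and variables do not carry over. Pictures are saved under pics/ and viewed, at most 13 in all, crops included, and the job is handed in when it is done.

Besides the shell and the picture viewer there is one more tool, called after ">>>" as a command line: name --argument value ..., lists and objects as JSON in quotes. play_rows: Moves the arm, as the interface text tells. Its arguments: {"type":"object","properties":{"series":{"type":"array","items":{"type":"array","items":{"type":"array","items":{"type":"number"}}}},"squeeze":{"type":"number"}},"required":["series"]}

```bash
mkdir -p pics
cat > h.py <<'E'
import numpy as np, cv2
from scipy.spatial.transform import Rotation as R
from workcell import robot
def pose():
    s=robot.sense(); return np.array(s['eef_pos'],float), s['tool_rot'], s
def snap(n,f):
    im=robot.read_camera(n); cv2.imwrite('pics/'+f,cv2.cvtColor(im,cv2.COLOR_RGB2BGR)); return im
E
python3 - <<'E'
from h import *
s=robot.sense(); print(s)
for n in ['side','top','wrist']: print(n,robot.camera_params(n))
a=snap('top','t1.png'); b=snap('side','s1.png')
E
```

```text
{'t': 0.0, 'joint_pos': array([ 5.84772445e+01,  1.58802825e+01, -1.59937236e+00,  7.26521995e+01,
       -2.11902168e-03,  8.40773967e+01]), 'dq': array([ 0.09543754, -0.03802837,  0.03511382,  0.09884789,  0.00584729,
        0.11600968]), 'joint_torque': array([-1.00839108e-03, -4.45511484e+01,  2.95202529e+01,  1.63924618e-02,
       -2.47280250e-04, -8.38171879e-07]), 'eef_pos': array([269.83736124, 563.29929454, 403.52475492]), 'tool_rot': array([-1.79868631e+02, -1.14976699e-02,  1.54399837e+02]), 'contact_force': array([0.91132209, 0.41258148, 1.39104336]), 'moment': array([-0.01966   , -0.02145348, -0.03954736]), 'gripper_force': 0.0, 'gripper_width': 85.66350186285854}
side {'fx': 427.47195573796114, 'fy': 427.47195573796114, 'cx': 257.01241212043163, 'cy': 193.91060465818435, 'k1': -0.14855840692658256, 'eye': array([-223.41648207, -974.95092077, 1199.96734756]), 'orientation': array([ 47.82580067,   0.99435036, -38.02314137])}
top {'fx': 353.229843924254, 'fy': 353.229843924254, 'cx': 249.40022211970066, 'cy': 196.38900547622757, 'k1': -0.06302002818643068, 'eye': array([ 291.14235111,  -39.23847973, 1176.27143785]), 'orientation': array([ 11.35244124,   0.51222083, -88.62298378])}
wrist {'fx': 291.06293582083134, 'fy': 291.06293582083134, 'cx': 255.97041253552803, 'cy': 194.57527289504145, 'k1': -0.003538896466141039, 'mount': array([[ 6.22525096e-04,  9.63652698e-01,  2.67157425e-01,
         6.85997248e+01],
       [ 9.99999806e-01, -5.98697767e-04, -1.70641925e-04,
         5.40467360e-01],
       [-4.49299765e-06,  2.67157480e-01, -9.63652884e-01,
         3.12023700e+01],
       [ 0.00000000e+00,  0.00000000e+00,  0.00000000e+00,
         1.00000000e+00]])}
```

View pics/t1.png

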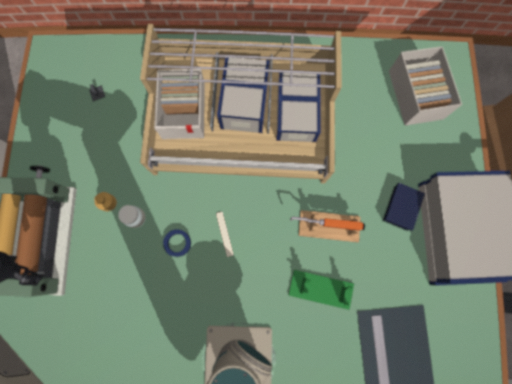

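View pics/s1.png

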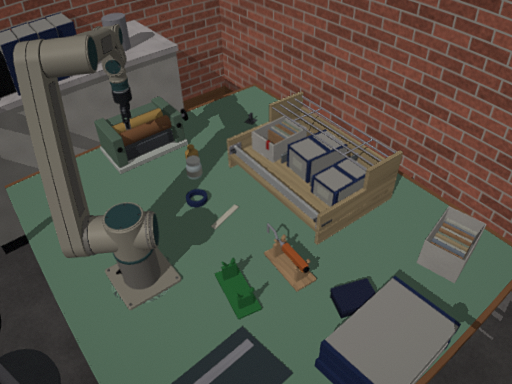

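Top view: the carton with the red tag is in the left lane (180,105), its tag at (189,129). The hook lies on the wooden rest at (330,225), its tip pointing left (+y). The rail runs across at row ~163. The side view confirms this; the green rest is a look-alike.

```bash
cat >> h.py <<'E'
def camT(n,ps=None):
    c=robot.camera_params(n)
    if n=='wrist':
        p,r=ps; T=np.eye(4); T[:3,:3]=R.from_euler('xyz',r,degrees=True).as_matrix(); T[:3,3]=p
        T=T@np.array(c['mount']); return c,T[:3,:3],T[:3,3]
    return c,R.from_euler('xyz',c['orientation'],degrees=True).as_matrix(),np.array(c['eye'])
def rays(n,uv,ps=None):
    c,M,e=camT(n,ps); uv=np.atleast_2d(np.array(uv,float))
    K=np.array([[c['fx'],0,c['cx']],[0,c['fy'],c['cy']],[0,0,1.]])
    q=cv2.undistortPoints(uv[:,None],K,np.array([c['k1'],0,0,0,0.]))[:,0]
    return e,np.c_[q[:,0],-q[:,1],-np.ones(len(q))]@M.T
def onz(n,uv,z,ps=None):
    e,d=rays(n,uv,ps); return e+d*((z-e[2])/d[:,2])[:,None]
def proj(n,P,ps=None):
    c,M,e=camT(n,ps); q=(np.atleast_2d(P)-e)@M; x=q[:,0]/-q[:,2]; y=-q[:,1]/-q[:,2]
    s=1+c['k1']*(x*x+y*y); return np.c_[c['fx']*x*s+c['cx'],c['fy']*y*s+c['cy']]
def mask(im,lo,hi,box=None):
    m=cv2.inRange(cv2.cvtColor(im,cv2.COLOR_RGB2HSV),np.array(lo),np.array(hi))
    if box: k=np.zeros_like(m); x0,y0,x1,y1=box; k[y0:y1,x0:x1]=255; m&=k
    return m
E
python3 - <<'E'
from h import *
a=cv2.cvtColor(cv2.imread('pics/t1.png'),cv2.COLOR_BGR2RGB)
m=mask(a,(3,200,120),(14,255,255),(280,195,380,250))
c=max(cv2.findContours(m,0,2)[0],key=cv2.contourArea)
r=cv2.minAreaRect(c); print(r, onz('top',cv2.boxPoints(r),88).round())
print('hooktip approx',onz('top',[(293,218)],98).round())
print('red',onz('top',[(189,129)],120).round())
print('lip corners',onz('top',[(157,138),(203,135)],165).round())
print('rail ends',onz('top',[(152,163),(325,172)],115).round())
c1=cv2.resize(a[20:250,140:370],None,fx=2.6,fy=2.6,interpolation=2); cv2.imwrite('pics/c1.png',c1[...,::-1])
E
```

```text
Traceback (most recent call last):
ValueError: max() iterable argument is empty
```

Run:
```python
from h import *
a=cv2.cvtColor(cv2.imread('pics/t1.png'),cv2.COLOR_BGR2RGB)
hs=cv2.cvtColor(a,cv2.COLOR_RGB2HSV); print(hs[224,335:360:4].tolist(), hs[236,310:350:8].tolist())
m=mask(a,(0,215,120),(16,255,255),(280,195,380,250))
cs=cv2.findContours(m,0,2)[0]
if cs:
  r=cv2.minAreaRect(max(cs,key=cv2.contourArea)); print(r, onz('top',cv2.boxPoints(r),88).round())
print('hooktip approx',onz('top',[(293,218)],98).round())
print('red',onz('top',[(189,129)],120).round())
print('lip corners',onz('top',[(157,138),(203,135)],165).round())
print('rail ends',onz('top',[(152,163),(325,172)],115).round())
c1=cv2.resize(a[20:250,140:370],None,fx=2.6,fy=2.6,interpolation=2); cv2.imwrite('pics/c1.png',c1[...,::-1])
```

```text
[[10, 186, 208], [10, 188, 206], [10, 187, 206], [10, 187, 206], [10, 186, 207], [10, 187, 206], [10, 185, 205]] [[19, 83, 168], [16, 102, 193], [15, 106, 203], [15, 107, 207], [15, 108, 211]]
hooktip approx [[ 443. -160.   98.]]
red [[718. 173. 120.]]
lip corners [[669. 261. 165.]
 [681. 120. 165.]]
rail ends [[ 604.  285.  115.]
 [ 587. -258.  115.]]
```

View pics/c1.png

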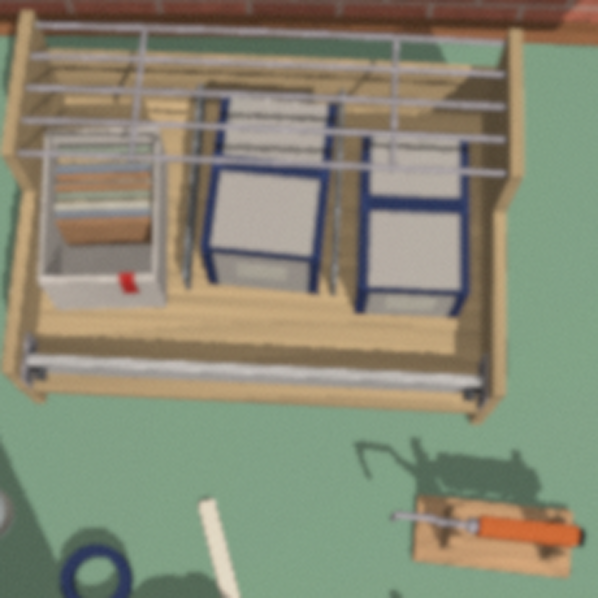

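Crop: the carton's lip top edge runs about (43,276)–(163,274), and the front bottom edge is at y≈305. The hook handle spans (470,525)–(583,537) with its tip at (395,516).

```bash
cat >> h.py <<'E'
def handle(n,im,z,ps=None,box=None):
    m=mask(im,(6,160,100),(14,255,255),box)
    c=max(cv2.findContours(m,0,2)[0],key=cv2.contourArea)
    return onz(n,cv2.boxPoints(cv2.minAreaRect(c)),z,ps)
def delta(goal,yaw,base=None):
    "tool-frame shift (m) and turn (rad) to goal pos / yaw, tool down"
    p,r,_=pose()
    if base is not None: p,r=base
    M=R.from_euler('xyz',r,degrees=True); G=R.from_euler('xyz',[180,0,yaw],degrees=True)
    return (M.inv().apply(np.array(goal)-p)/1000).round(4),(M.inv()*G).as_rotvec().round(4)
E
python3 - <<'E'
from h import *
a=cv2.cvtColor(cv2.imread('pics/t1.png'),cv2.COLOR_BGR2RGB)
b=handle('top',a,88,box=(280,195,380,250)); print(b.round()); print(b.mean(0))
d=onz('top',[(291.9,218.5)],102)[0]-b.mean(0); yaw=np.degrees(np.arctan2(d[1],d[0])); print(yaw)
base=(np.array([270.06,563.64,404.7]),[180,0,154.4])
print(delta((450,150,400),-95-95,base),delta((420,-280,360),-95,base))
E
```

```text
[[ 419. -257.   88.]
 [ 445. -260.   88.]
 [ 437. -378.   88.]
 [ 410. -374.   88.]]
[ 427.89577037 -317.1746111    88.        ]
85.56924781855486
(array([-0.341 , -0.2953,  0.0047]), array([-0.    ,  0.    , -0.2723])) (array([-0.4997, -0.696 ,  0.0447]), array([-0.    ,  0.    , -1.9303]))
```

>>> play_rows --series '[[[0,-0.341,-0.295,0,0,0,-0.6],[0,-0.341,-0.295,0,0,0,-1.2],[0,-0.341,-0.295,0,0,0,-1.2],[0,-0.341,-0.295,0,0,0,-1.2],[0,-0.341,-0.295,0,0,0,-1.2],[0,-0.341,-0.295,0,0,0,-1.4],[0,-0.341,-0.295,0,0,0,-1.4],[0,-0.341,-0.295,0,0,0,-1.4],[0,-0.341,-0.295,0.01,0,0,-1.4],[0,-0.5195,-0.716,0.0347,0,0,-1.9425],[0,-0.5195,-0.716,0.0347,0,0,-1.9425],[0,-0.5195,-0.716,0.0347,0,0,-1.9425],[0,-0.5195,-0.716,0.0347,0,0,-1.9425],[0,-0.5195,-0.716,0.0347,0,0,-1.9425],[0,-0.5195,-0.716,0.0347,0,0,-1.9425],[0,-0.5195,-0.716,0.0347,0,0,-1.9425],[0,-0.5195,-0.716,0.0347,0,0,-1.9425],[0,-0.5195,-0.716,0.0347,0,0,-1.9425],[0,-0.5195,-0.716,0.0347,0,0,-1.9425],[0,-0.5195,-0.716,0.0347,0,0,-1.9425]]]' --squeeze 100

```text
t: 2.1
eef_pos: [428.6, -309.4, 369.5]
tool_rot: [180.0, -0.0, -94.4]
contact_force: [0.2, 0.7, 0.1]
gripper_width: 85.1
gripper_force: 0.0
```

Run:
```python
from h import *
p,r,s=pose(); print(p,r,s['joint_pos'].round(1),s['dq'].round(1),s['contact_force'].round(1))
a=snap('wrist','w1.png')
print(np.round(handle('wrist',a,88,(p,r)),1))
```

```text
[ 428.55962628 -309.4405612   369.47696814] [ 1.79991481e+02 -1.95341818e-02 -9.44240801e+01] [ -42.8    7.4  -16.4   66.3   -0.  -128.4] [-28.8  20.   20.1   0.8   1.  -29. ] [0.2 0.7 0.1]
[[ 433.6 -374.4   88. ]
 [ 411.2 -372.7   88. ]
 [ 418.9 -252.8   88. ]
 [ 444.2 -254.8   88. ]]
```

View pics/w1.png

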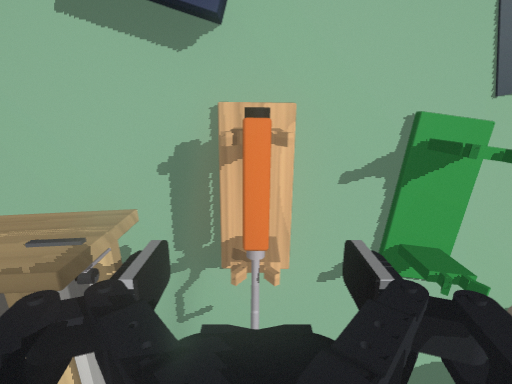

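Wrist view: the handle is orange from row 118 to 249 near column 257, with a black cap behind it. The hook lies properly in the wooden rest. The arm was still moving, so I'll read the measurement again.

Run:
```python
from h import *
p,r,s=pose(); print(p,r,s['dq'].round(1))
a=snap('wrist','w2.png')
for z in (80,94):
  b=handle('wrist',a,z,(p,r)); print(np.round(b,1), b.mean(0).round(1))
m=mask(a,(6,160,100),(14,255,255)); print(cv2.boundingRect(m))
```

```text
[ 429.110475   -313.28603374  369.28857802] [-179.95630441   -0.28448699  -94.59202201] [ 3.7 -2.2 -2.   1.8  2.4  5.7]
[[ 434.1 -373.7   80. ]
 [ 410.  -371.8   80. ]
 [ 418.1 -247.7   80. ]
 [ 445.3 -249.9   80. ]] [ 426.9 -310.8   80. ]
[[ 433.5 -374.    94. ]
 [ 410.7 -372.2   94. ]
 [ 418.4 -254.9   94. ]
 [ 444.1 -257.    94. ]] [ 426.7 -314.5   94. ]
(244, 124, 29, 132)
```

>>> play_rows --series '[[[0,-0.001,0.0017,0.04,0,0,0.0035],[0,-0.001,0.0017,0.08,0,0,0.0035],[0,-0.001,0.0017,0.11,0,0,0.0035],[0,-0.001,0.0017,0.128,0,0,0.0035],[0,-0.001,0.0017,0.135,0,0,0.0035],[0,-0.001,0.0017,0.135,0,0,0.0035],[0,-0.001,0.0017,0.135,0,0,0.0035],[255,-0.001,0.0017,0.135,0,0,0.0035],[255,-0.001,0.0017,0.135,0,0,0.0035],[255,-0.001,0.0017,0.135,0,0,0.0035],[255,-0.001,0.0017,0.135,0,0,0.0035],[255,-0.001,0.0017,0.135,0,0,0.0035],[255,-0.001,0.0017,0.135,0,0,0.0035],[255,-0.001,0.0017,0.135,0,0,0.0035]]]' --squeeze 100

```text
t: 3.6
eef_pos: [427.9, -305.7, 235.7]
tool_rot: [-179.9, -0.0, -94.5]
contact_force: [-0.4, -0.0, 5.6]
gripper_width: 22.6
gripper_force: 98.3
```

Run:
```python
from h import *
p,r,s=pose(); print(p,r,s['dq'].round(1),s['contact_force'],s['gripper_width'],s['gripper_force'])
```

```text
[ 427.85362006 -305.69623429  235.71636094] [-1.79944812e+02 -3.98157756e-02 -9.45095869e+01] [-0.   0.   0.1  0.   0.  -0.1] [-0.41522997 -0.03554667  5.59329044] 22.57673595524673 98.28439950942993
```

>>> play_rows --series '[[[255,0,0,-0.02,0,0,0],[255,0,0,-0.06,0,0,0],[255,0,0,-0.1,0,0,0],[255,-0.02,-0.003,-0.145,0,0,0.05],[255,-0.5023,-0.0634,-0.185,0,0,1.5237],[255,-0.5023,-0.0634,-0.185,0,0,1.5237],[255,-0.5023,-0.0634,-0.185,0,0,1.5237],[255,-0.5023,-0.0634,-0.185,0,0,1.5237],[255,-0.5023,-0.0634,-0.185,0,0,1.5237],[255,-0.5023,-0.0634,-0.185,0,0,1.5237],[255,-0.5023,-0.0634,-0.185,0,0,1.5237],[255,-0.5023,-0.0634,-0.185,0,0,1.5237],[255,-0.5023,-0.0634,-0.185,0,0,1.5237],[255,-0.5023,-0.0634,-0.185,0,0,1.5237],[255,-0.5023,-0.0634,-0.185,0,0,1.5237],[255,-0.5023,-0.0634,-0.185,0,0,1.5237],[255,-0.5023,-0.0634,-0.185,0,0,1.5237],[255,-0.5023,-0.0634,-0.185,0,0,1.5237],[255,-0.5023,-0.0634,-0.185,0,0,1.5237],[255,-0.5023,-0.0634,-0.185,0,0,1.5237]]]'

```text
t: 5.6
eef_pos: [530.1, 189.2, 419.9]
tool_rot: [-180.0, -0.0, 178.1]
contact_force: [-0.5, 0.5, -1.9]
gripper_width: 22.2
gripper_force: 98.3
```

>>> play_rows --series '[[[255,0,0,0,0,0,0],[255,0,0,0,0,0,0],[255,0,0,0,0,0,0]]]'

```text
t: 5.9
eef_pos: [530.2, 190.1, 420.1]
tool_rot: [180.0, 0.0, 178.2]
contact_force: [0.1, -0.4, -1.9]
gripper_width: 22.9
gripper_force: 98.3
```

Run:
```python
from h import *
p,r,s=pose(); print(p,r,s['dq'].round(1),s['contact_force'],s['moment'],s['gripper_width'],s['joint_pos'].round(1))
a=snap('wrist','w3.png')
```

```text
[530.22828519 190.06139673 420.11892299] [1.79997445e+02 7.67989970e-03 1.78172597e+02] [ 0.2  0.   0.1 -0.1  0.1 -0. ] [ 0.08609322 -0.36104881 -1.90848942] [-0.02780378  0.05142678  0.01073582] 22.87560262157003 [13.1  9.1 -8.  72.8  0.  15. ]
```

View pics/w3.png

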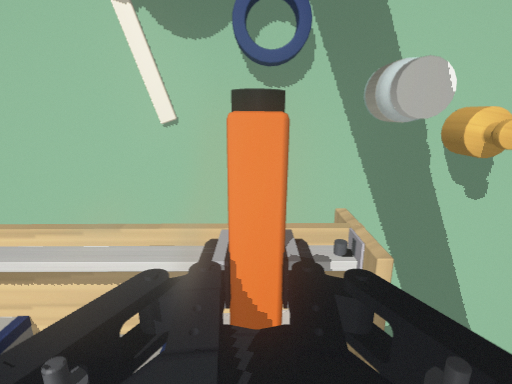

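Wrist view: the hook is held straight. The rail's top face shows at rows 246–270, and the camera does not see the carton. Next I'll zoom the top and side pictures on the lip.

Run:
```python
from h import *
t=cv2.imread('pics/t1.png')[70:170,145:215]; s=cv2.imread('pics/s1.png')[110:185,225:300]
A=cv2.resize(t,None,fx=6,fy=6,interpolation=2); B=cv2.resize(s,None,fx=5,fy=5,interpolation=2)
o=np.zeros((600,800,3),np.uint8); o[:,:420]=A; o[:375,421:796]=B; cv2.imwrite('pics/z1.png',o)
w=cv2.cvtColor(cv2.imread('pics/w3.png'),cv2.COLOR_BGR2GRAY).astype(int)
p,r,_=pose()
for u in (20,60,100,140,180): print(u,[(v,int(w[v+2,u]-w[v-2,u])) for v in range(215,300) if abs(w[v+2,u]-w[v-2,u])>18])
```

```text
20 [(227, 20), (228, 27), (229, 22), (230, 22), (237, 23), (238, 21), (245, -20), (246, -19), (260, 37), (261, 33), (262, 30), (263, 31), (270, -82), (271, -89), (272, -82), (273, -73), (282, 24), (283, 76), (284, 70), (285, 64), (286, 51)]
60 [(227, 25), (228, 26), (229, 22), (230, 19), (235, 24), (236, 20), (260, 41), (261, 34), (262, 32), (263, 34), (269, -19), (270, -82), (271, -86), (272, -78), (273, -64), (283, 60), (284, 66), (285, 61), (286, 44)]
100 [(227, 21), (228, 23), (229, 30), (230, 22), (244, 22), (248, -28), (260, 41), (261, 35), (262, 34), (263, 31), (269, -25), (270, -81), (271, -79), (272, -76), (273, -47), (282, 25), (283, 64), (284, 62), (285, 60), (286, 37), (293, -26), (294, -87), (295, -128), (296, -124), (297, -103), (298, -43)]
140 [(227, 32), (228, 31), (229, 30), (230, 21), (260, 40), (261, 35), (262, 36), (263, 30), (269, -55), (270, -93), (271, -150), (272, -145), (273, -94), (274, -57)]
180 [(227, 27), (228, 27), (229, 23), (260, 29), (261, 29), (262, 28), (263, 21), (269, -58), (270, -71), (271, -69), (272, -74), (274, -43), (275, -51), (276, -53), (277, -54)]
```

View pics/z1.png

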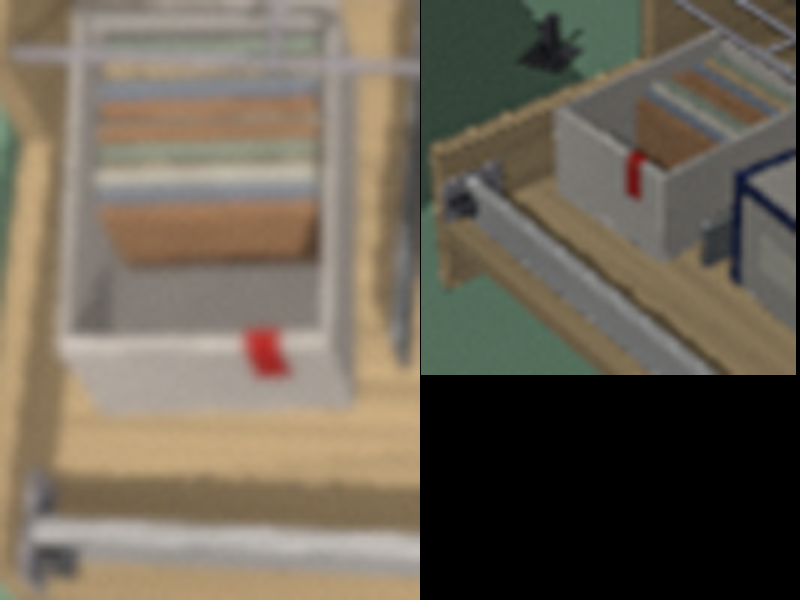

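Zoomed crop: the lip's outer top edge runs (62,350)–(328,352) in the top panel and (557,112)–(667,175) in the side panel. The front bottom corners are (100,408) and (352,405).

Run:
```python
from h import *
f=lambda x,y:(145+x/6,70+y/6); g=lambda x,y:(225+(x-421)/5,110+y/5)
print('lip top',onz('top',[f(62,350),f(328,352)],165).round(1).tolist())
print('bottom',onz('top',[f(100,408),f(352,405)],75).round(1).tolist())
print('lip side',onz('side',[g(557,112),g(667,175)],165).round(1).tolist())
print('bot side',onz('side',[g(667,258)],75).round(1).tolist())
print('inner lip',onz('top',[f(72,335),f(325,335)],165).round(1).tolist())
p,r,_=pose()
print('rail rear',onz('wrist',[(20,271),(140,271)],115,(p,r)).round(1).tolist(),'front',onz('wrist',[(20,261.5),(140,261.5)],115,(p,r)).round(1).tolist())
```

```text
lip top [[700.4, 268.3, 165.0], [701.3, 131.5, 165.0]]
bottom [[702.9, 271.6, 75.0], [707.0, 131.8, 75.0]]
lip side [[693.1, 260.0, 165.0], [706.9, 128.6, 165.0]]
bot side [[710.1, 131.2, 75.0]]
inner lip [[708.6, 263.8, 165.0], [710.5, 133.6, 165.0]]
rail rear [[613.9, -60.8, 115.0], [617.7, 66.1, 115.0]] front [[602.8, -58.0, 115.0], [606.6, 67.6, 115.0]]
```

>>> play_rows --series '[[[255,-0.03,0.0109,0.02,0,0,0],[255,-0.0457,0.0109,0.055,0,0,0],[255,-0.0457,0.0109,0.06,0,0,0],[255,-0.0457,0.0109,0.06,0,0,0],[255,-0.0457,0.0109,0.06,0,0,0],[255,-0.0457,0.0109,0.06,0,0,0]]]'

```text
t: 6.55
eef_pos: [576.3, 200.0, 361.9]
tool_rot: [180.0, 0.1, 178.2]
contact_force: [0.9, -0.1, -1.6]
gripper_width: 22.8
gripper_force: 98.3
```

Run:
```python
from h import *
p,r,s=pose(); print(p,r,s['contact_force'])
a=snap('top','t2.png'); b=snap('side','s2.png')
t=a[70:170,145:245,::-1]; s=b[100:200,220:320,::-1]
o=np.zeros((600,800,3),np.uint8); o[:400,:400]=cv2.resize(t,None,fx=4,fy=4,interpolation=2); o[:400,400:]=cv2.resize(s,None,fx=4,fy=4,interpolation=2); cv2.imwrite('pics/z2.png',o[:400])
tip=np.array([726,195,183.]); print(proj('top',tip),proj('side',tip))
```

```text
[576.25280611 199.9650029  361.88642333] [1.79956533e+02 1.48526912e-01 1.78208175e+02] [ 0.94057481 -0.13339313 -1.59624827]
[[178.38089986 118.42475008]] [[267.64707237 132.74439894]]
```

View pics/z2.png

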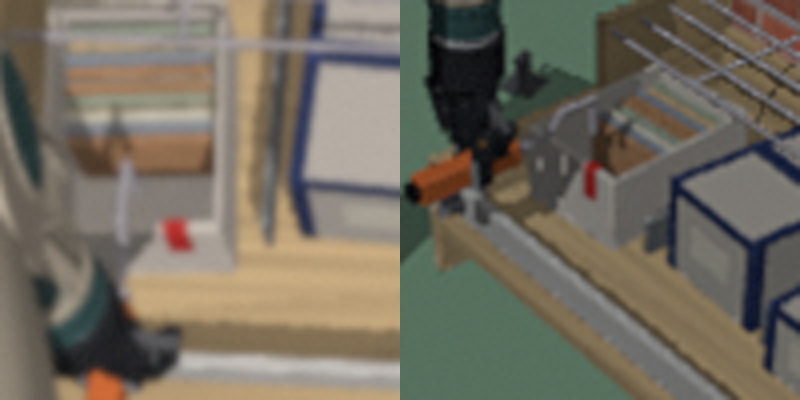

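The tip shows at top-panel (125,165) and side-panel (592,125), as projected, just behind the lip. I'll lower it now.

>>> play_rows --series '[[[255,0,0,0.012,0,0,0],[255,0,0,0.022,0,0,0],[255,0,0,0.03,0,0,0],[255,0,0,0.038,0,0,0],[255,0,0,0.046,0,0,0],[255,0,0,0.052,0,0,0],[255,0,0,0.052,0,0,0],[255,0,0,0.052,0,0,0],[255,0,0,0.052,0,0,0]]]'

```text
t: 7.55
eef_pos: [576.5, 199.9, 308.5]
tool_rot: [180.0, 0.1, 178.2]
contact_force: [-0.3, -0.2, -1.2]
gripper_width: 22.9
gripper_force: 98.3
```

>>> play_rows --series '[[[255,0.002,0,0,0,0,0],[255,0.004,0,0,0,0,0],[255,0.006,0,0,0,0,0],[255,0.008,0,0,0,0,0],[255,0.0095,0,0,0,0,0],[255,0.011,0,0,0,0,0],[255,0.0125,0,0,0,0,0],[255,0.014,0,0,0,0,0],[255,0.0155,0,0,0,0,0],[255,0.017,0,0,0,0,0],[255,0.0185,0,0,0,0,0],[255,0.02,0,0,0,0,0]]]'

```text
t: 8.75
eef_pos: [556.6, 200.5, 308.2]
tool_rot: [180.0, 0.1, 178.2]
contact_force: [4.2, -0.3, -2.5]
gripper_width: 22.6
gripper_force: 98.1
```

>>> play_rows --series '[[[255,0.002,0,0,0,0,0],[255,0.0045,0,0,0,0,0],[255,0.007,0,0,0,0,0],[255,0.0095,0,0,0,0,0],[255,0.012,0,0,0,0,0],[255,0.0145,0,0,0,0,0],[255,0.017,0,0,0,0,0],[255,0.0195,0,0,0,0,0],[255,0.022,0,0,0,0,0],[255,0.0245,0,0,0,0,0],[255,0.027,0,0,0,0,0],[255,0.0295,0,0,0,0,0],[255,0.032,0,0,0,0,0],[255,0.0345,0,0,0,0,0],[255,0.037,0,0,0,0,0],[255,0.039,0,0,0,0,0],[255,0.041,0,0,0,0,0],[255,0.043,0,0,0,0,0],[255,0.044,0,0,0,0,0],[255,0.045,0,0,0,0,0]]]'

```text
t: 10.75
eef_pos: [511.2, 201.9, 308.1]
tool_rot: [180.0, 0.0, 178.2]
contact_force: [5.1, 0.6, -2.6]
gripper_width: 22.6
gripper_force: 98.1
```

Run:
```python
from h import *
p,r,s=pose(); print(p,r,s['contact_force'],s['moment'])
a=snap('top','t3.png'); b=snap('side','s3.png')
t=a[90:190,145:245,::-1]; s=b[110:210,210:310,::-1]
o=np.zeros((400,800,3),np.uint8); o[:400,:400]=cv2.resize(t,None,fx=4,fy=4,interpolation=2); o[:400,400:]=cv2.resize(s,None,fx=4,fy=4,interpolation=2); cv2.imwrite('pics/z3.png',o)
```

```text
[511.20245134 201.88865775 308.0514436 ] [1.79998844e+02 7.95089027e-03 1.78197059e+02] [ 5.10589813  0.55656138 -2.59933244] [ 0.04475982 -0.78549926  0.0207493 ]
```

View pics/z3.png

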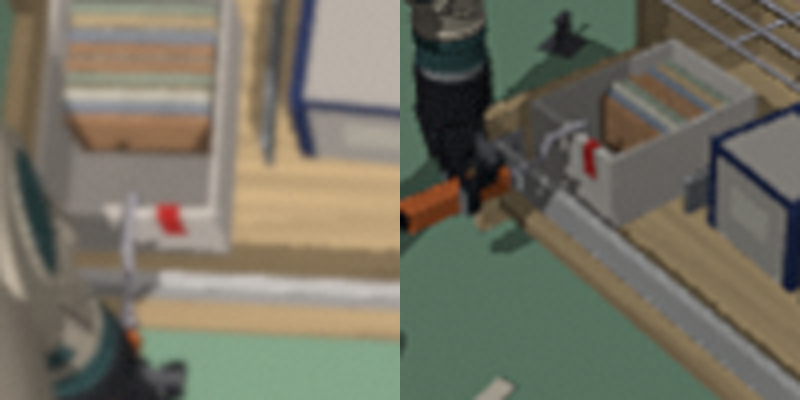

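The hook holds the lip (top panel (128,205)) and the carton has come about halfway. The rail is about 28 mm ahead, so I'll go more slowly.

>>> play_rows --series '[[[255,0.0015,0,0,0,0,0],[255,0.003,0,0,0,0,0],[255,0.0045,0,0,0,0,0],[255,0.006,0,0,0,0,0],[255,0.0075,0,0,0,0,0],[255,0.009,0,0,0,0,0],[255,0.0105,0,0,0,0,0],[255,0.012,0,0,0,0,0],[255,0.013,0,0,0,0,0],[255,0.014,0,0,0,0,0],[255,0.015,0,0,0,0,0],[255,0.0155,0,0,0,0,0],[255,0.016,0,0,0,0,0]]]'

```text
t: 12.15
eef_pos: [495.2, 202.4, 308.0]
tool_rot: [180.0, 0.0, 178.2]
contact_force: [4.6, 0.2, -1.8]
gripper_width: 22.6
gripper_force: 98.2
```

>>> play_rows --series '[[[255,0.0005,0,0,0,0,0],[255,0.001,0,0,0,0,0],[255,0.0015,0,0,0,0,0],[255,0.002,0,0,0,0,0]]]'

```text
t: 12.55
eef_pos: [493.3, 202.4, 308.0]
tool_rot: [180.0, 0.0, 178.2]
contact_force: [4.3, -0.3, -1.8]
gripper_width: 22.6
gripper_force: 98.2
```

>>> play_rows --series '[[[255,0.0005,0,0,0,0,0],[255,0.001,0,0,0,0,0],[255,0.0015,0,0,0,0,0],[255,0.002,0,0,0,0,0]]]'

```text
t: 12.95
eef_pos: [491.2, 202.5, 308.0]
tool_rot: [-180.0, 0.0, 178.2]
contact_force: [3.9, 0.1, -2.9]
gripper_width: 22.6
gripper_force: 98.2
```

>>> play_rows --series '[[[255,0.0005,0,0,0,0,0],[255,0.001,0,0,0,0,0],[255,0.0015,0,0,0,0,0],[255,0.002,0,0,0,0,0]]]'

```text
t: 13.35
eef_pos: [489.2, 202.6, 308.0]
tool_rot: [-180.0, -0.0, 178.2]
contact_force: [3.9, -0.2, -1.7]
gripper_width: 22.6
gripper_force: 98.2
```

>>> play_rows --series '[[[255,0.0004,0,0,0,0,0],[255,0.0008,0,0,0,0,0],[255,0.0012,0,0,0,0,0],[255,0.0015,0,0,0,0,0]]]'

```text
t: 13.75
eef_pos: [487.7, 202.6, 308.0]
tool_rot: [-180.0, 0.0, 178.2]
contact_force: [5.1, 0.3, -2.1]
gripper_width: 22.6
gripper_force: 98.2
```

>>> play_rows --series '[[[255,0.0003,0,0,0,0,0],[255,0.0006,0,0,0,0,0],[255,0.001,0,0,0,0,0]]]'

```text
t: 14.05
eef_pos: [486.8, 202.6, 308.0]
tool_rot: [180.0, 0.0, 178.2]
contact_force: [4.3, 0.5, -0.9]
gripper_width: 22.6
gripper_force: 98.2
```

>>> play_rows --series '[[[255,0.0003,0,0,0,0,0],[255,0.0006,0,0,0,0,0],[255,0.001,0,0,0,0,0]]]'

```text
t: 14.35
eef_pos: [485.8, 202.7, 308.0]
tool_rot: [-180.0, 0.0, 178.2]
contact_force: [4.3, 0.1, -2.1]
gripper_width: 22.7
gripper_force: 98.2
```

>>> play_rows --series '[[[255,0.0003,0,0,0,0,0],[255,0.0006,0,0,0,0,0],[255,0.001,0,0,0,0,0]]]'

```text
t: 14.65
eef_pos: [484.8, 202.7, 308.0]
tool_rot: [180.0, -0.0, 178.2]
contact_force: [4.5, 0.6, -2.3]
gripper_width: 22.5
gripper_force: 98.2
```

>>> play_rows --series '[[[255,0.0003,0,0,0,0,0],[255,0.0006,0,0,0,0,0],[255,0.001,0,0,0,0,0]]]'

```text
t: 14.95
eef_pos: [484.1, 202.7, 308.1]
tool_rot: [-180.0, 0.1, 178.2]
contact_force: [5.4, -0.3, -2.4]
gripper_width: 22.4
gripper_force: 98.2
```

>>> play_rows --series '[[[255,0.0003,0,0,0,0,0],[255,0.0006,0,0,0,0,0],[255,0.001,0,0,0,0,0]]]'

```text
t: 15.25
eef_pos: [483.6, 202.8, 308.2]
tool_rot: [180.0, 0.1, 178.2]
contact_force: [8.8, 0.9, -3.9]
gripper_width: 23.1
gripper_force: 98.1
```

>>> play_rows --series '[[[255,0.0002,0,0,0,0,0],[255,0.0004,0,0,0,0,0],[255,0.0004,0,0,0,0,0]]]'

```text
t: 15.55
eef_pos: [483.5, 202.8, 308.2]
tool_rot: [180.0, 0.2, 178.2]
contact_force: [8.9, -0.2, -3.4]
gripper_width: 22.7
gripper_force: 98.0
```

Run:
```python
from h import *
p,r,s=pose(); print(p,r,s['contact_force'],s['moment'])
a=snap('top','t4.png'); b=snap('side','s4.png')
print(robot.sense()['contact_force'])
t=a[90:190,145:245,::-1]; s=b[110:210,210:310,::-1]
o=np.zeros((400,800,3),np.uint8); o[:400,:400]=cv2.resize(t,None,fx=4,fy=4,interpolation=2); o[:400,400:]=cv2.resize(s,None,fx=4,fy=4,interpolation=2); cv2.imwrite('pics/z4.png',o)
```

```text
[483.51165666 202.77495609 308.24848936] [179.9960619    0.18495625 178.17205796] [ 8.86021658 -0.2012616  -3.38497139] [-0.0502426  -1.34725085  0.05511389]
[ 9.3089974  -0.22697026 -4.82624931]
```

View pics/z4.png

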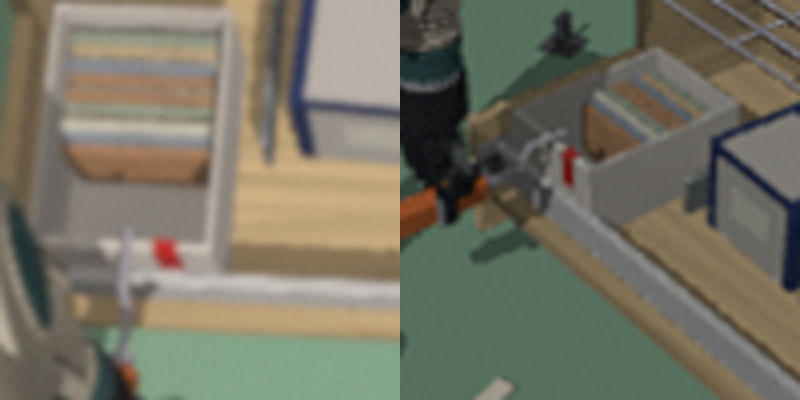

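The front face is at the rail (top panel, right corner about (228,270)). I'll pull a little further to be sure it turns square, watching the force.

>>> play_rows --series '[[[255,0.0003,0,0,0,0,0],[255,0.0005,0,0,0,0,0],[255,0.0005,0,0,0,0,0]]]'

```text
t: 15.95
eef_pos: [483.4, 202.8, 308.3]
tool_rot: [180.0, 0.2, 178.2]
contact_force: [9.7, 0.1, -5.1]
gripper_width: 22.6
gripper_force: 97.9
```

Run:
```python
from h import *
f=lambda x,y:(145+x/4,90+y/4)
P=onz('top',[f(54,8),f(238,10),f(218,244)],165); print(P.round(1).tolist(), 'yaw',np.degrees(np.arctan2(-(P[0]-P[1])[0],(P[0]-P[1])[1])))
g=lambda x,y:(210+(x-400)/4,110+y/4)
Q=onz('side',[g(583,165),g(740,103),g(658,48),g(512,104)],165); print(Q.round(1).tolist())
for i,j in ((0,1),(3,2)):
  d=Q[j]-Q[i]; print(np.degrees(np.arctan2(d[1],d[0])),np.hypot(*d[:2]))
```

```text
[[822.3, 268.6, 165.0], [822.3, 123.1, 165.0], [629.8, 128.1, 165.0]] yaw -0.031253806844445044
[[621.2, 142.7, 165.0], [818.5, 124.5, 165.0], [820.1, 262.4, 165.0], [629.8, 277.0, 165.0]]
-5.281396605119307 198.17672448769963
-4.3669574762846635 190.8224427033794
```

Run:
```python
from h import *
a=snap('top','t5.png'); print(robot.sense()['contact_force'])
g=cv2.cvtColor(a,cv2.COLOR_RGB2GRAY).astype(float); g=cv2.GaussianBlur(g,(0,0),0.8)
# inner edge of right wall near u~197-203: rows 110..148 ; print signed gradient peaks per row, and rear/lip edges per column
gx=np.gradient(g,axis=1); gy=np.gradient(g,axis=0)
def pk(v,i0,i1,s):
    w=s*v[i0:i1]; k=int(w.argmax()); 
    if 0<k<len(w)-1: d=(w[k-1]-w[k+1])/(2*(w[k-1]-2*w[k]+w[k+1])+1e-9)
    else: d=0
    return i0+k+d, w[k]
def fit(pts,z,vert):
    pts=np.array(pts); P=onz('top',pts,z); i,j=(0,1) if vert else (1,0)
    for _ in range(3):
        c=np.polyfit(P[:,i],P[:,j],1); e=P[:,j]-np.polyval(c,P[:,i]); k=abs(e)<2*e.std()+.2; P=P[k]
    print(len(P),'yaw',round(np.degrees(np.arctan(c[0]))*(1 if vert else -1),2),'rms',e.std().round(2),'at',P.mean(0).round(1))
for s in (1,-1): fit([(pk(g and 0 or gx[v],192,208,s)[0],v) if False else (pk(gx[v],192,208,s)[0],v) for v in range(100,148)],165,True)
for s in (1,-1): fit([(u,pk(gy[:,u],82,100,s)[0]) for u in range(162,200)],165,False)
for s in (1,-1): fit([(u,pk(gy[:,u],145,160,s)[0]) for u in range(189,198)],165,False)
for s in (1,-1): fit([(u,pk(gy[:,u],152,168,s)[0]) for u in range(212,300)],115,False)
for s in (1,-1): fit([(pk(gx[v],150,166,s)[0],v) for v in range(97,138)],165,True)
```

```text
[10.02225216  0.32911796 -5.73239581]
43 yaw -2.46 rms 0.43 at [720.5 137.5 165. ]
39 yaw -9.39 rms 4.17 at [721.8 121.  165. ]
38 yaw -1.44 rms 0.18 at [827.3 199.2 165. ]
35 yaw -1.1 rms 0.51 at [810.5 201.6 165. ]
9 yaw 11.64 rms 10.94 at [624.6 147.5 165. ]
9 yaw 1.79 rms 0.45 at [622.2 147.4 165. ]
88 yaw -1.57 rms 0.48 at [618.6 -40.9 115. ]
77 yaw -1.28 rms 0.78 at [643.2 -53.5 115. ]
35 yaw 17.48 rms 5.36 at [746.  261.6 165. ]
41 yaw 2.0 rms 15.87 at [738. 269. 165.]
```

The carton is square: its rear edge is at −1.4° and the rail at −1.6°, with about 10 N of pull held. Now I'll ease off, unhook and lift.

>>> play_rows --series '[[[255,-0.0005,0,0,0,0,0],[255,-0.001,0,0,0,0,0],[255,-0.002,0,0,0,0,0],[255,-0.004,0,0,0,0,0],[255,-0.007,0,0,0,0,0],[255,-0.011,0,0,0,0,0],[255,-0.011,0,0,0,0,0],[255,-0.011,0,-0.008,0,0,0],[255,-0.011,0,-0.02,0,0,0],[255,-0.011,0,-0.035,0,0,0],[255,-0.011,0,-0.055,0,0,0],[255,-0.011,0,-0.085,0,0,0],[255,-0.011,0,-0.112,0,0,0],[255,-0.011,0,-0.112,0,0,0],[255,-0.011,0,-0.112,0,0,0],[255,-0.011,0,-0.112,0,0,0]]]'

```text
t: 17.6
eef_pos: [492.3, 202.3, 419.1]
tool_rot: [-180.0, -0.1, 178.2]
contact_force: [0.1, 0.0, -1.8]
gripper_width: 22.6
gripper_force: 98.4
```

Run:
```python
from h import *
p,r,s=pose(); print(p,r,s['contact_force'],s['moment'],s['gripper_width'],s['joint_pos'].round(1))
a=snap('wrist','w5.png'); t=snap('top','t6.png')
b=handle('wrist',a,p[2]-155+14,(p,r)); print(b.round(1).tolist())
w=cv2.cvtColor(cv2.imread('pics/w3.png'),cv2.COLOR_BGR2RGB)
for i in (w,a):
  m=mask(i,(6,160,100),(14,255,255)); print(cv2.boundingRect(m), cv2.minAreaRect(max(cv2.findContours(m,0,2)[0],key=cv2.contourArea)))
o=np.hstack([cv2.resize(a,(400,300)),cv2.resize(t[60:210,130:330],(400,300),interpolation=2)]); cv2.imwrite('pics/z5.png',o[...,::-1])
print(delta((427.4,-305.8,385),-94.5))
```

```text
[492.28772178 202.29306373 419.05582137] [-1.79968638e+02 -1.07005975e-01  1.78196717e+02] [ 0.1471291   0.02391683 -1.75349097] [-0.01935266  0.08556029  0.01080527] 22.55673236106584 [ 15.4   6.  -11.7  72.3   0.   17.2]
[[422.4, 194.7, 278.1], [423.1, 216.9, 278.1], [516.7, 216.7, 278.1], [515.9, 189.4, 278.1]]
(227, 111, 62, 218) ((257.5, 219.5), (217.0, 61.0), 90.0)
(227, 111, 62, 218) ((257.5, 219.5), (217.0, 61.0), 90.0)
(array([ 0.0487, -0.5098,  0.0341]), array([ 0.0016, -0.0031, -1.5237]))
```

View pics/z5.png

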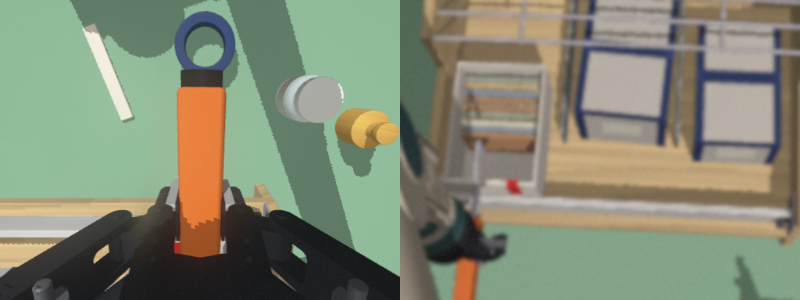

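The wrist image matches the earlier one, so the hook has not slipped in the grip. The carton stands at the rail. Returning the hook.

>>> play_rows --series '[[[255,0.0493,-0.5097,0.035,0,0,-1.5237],[255,0.0493,-0.5097,0.035,0,0,-1.5237],[255,0.0493,-0.5097,0.035,0,0,-1.5237],[255,0.0493,-0.5097,0.035,0,0,-1.5237],[255,0.0493,-0.5097,0.035,0,0,-1.5237],[255,0.0493,-0.5097,0.035,0,0,-1.5237],[255,0.0493,-0.5097,0.035,0,0,-1.5237],[255,0.0493,-0.5097,0.035,0,0,-1.5237],[255,0.0493,-0.5097,0.035,0,0,-1.5237],[255,0.0493,-0.5097,0.035,0,0,-1.5237],[255,0.0493,-0.5097,0.035,0,0,-1.5237],[255,0.0493,-0.5097,0.035,0,0,-1.5237],[255,0.0493,-0.5097,0.035,0,0,-1.5237],[255,0.0493,-0.5097,0.035,0,0,-1.5237],[255,0.0493,-0.5097,0.035,0,0,-1.5237],[255,0.0493,-0.5097,0.035,0,0,-1.5237],[255,0.0493,-0.5097,0.035,0,0,-1.5237],[255,0.0493,-0.5097,0.035,0,0,-1.5237],[255,0.0493,-0.5097,0.035,0,0,-1.5237],[255,0.0493,-0.5097,0.035,0,0,-1.5237]]]'

```text
t: 19.7
eef_pos: [427.6, -305.2, 385.1]
tool_rot: [-180.0, -0.0, -94.5]
contact_force: [1.1, -0.1, -1.9]
gripper_width: 22.7
gripper_force: 98.6
```

>>> play_rows --series '[[[255,0,0,0.01,0,0,0],[255,0,0,0.01,0,0,0],[255,0,0,0.01,0,0,0],[255,0,0,0.01,0,0,0]]]'

```text
t: 20.1
eef_pos: [427.5, -305.5, 374.9]
tool_rot: [180.0, 0.0, -94.5]
contact_force: [-0.8, -0.4, -2.1]
gripper_width: 22.9
gripper_force: 98.6
```

>>> play_rows --series '[[[255,0,0,0.035,0,0,0],[255,0,0,0.07,0,0,0],[255,0,0,0.095,0,0,0],[255,0,0,0.11,0,0,0],[255,0,0,0.12,0,0,0],[255,0,0,0.128,0,0,0],[255,0,0,0.134,0,0,0],[255,0,0,0.1385,0,0,0],[255,0,0,0.1385,0,0,0],[255,0,0,0.1385,0,0,0],[255,0,0,0.1385,0,0,0]]]'

```text
t: 21.2
eef_pos: [427.8, -305.7, 237.1]
tool_rot: [-179.9, -0.0, -94.5]
contact_force: [-0.3, -0.4, -1.7]
gripper_width: 22.9
gripper_force: 98.7
```

>>> play_rows --series '[[[255,0,0,0.0005,0,0,0],[255,0,0,0.001,0,0,0],[255,0,0,0.001,0,0,0]]]'

```text
t: 21.5
eef_pos: [427.7, -305.6, 235.8]
tool_rot: [-180.0, -0.0, -94.5]
contact_force: [0.1, -0.1, -0.6]
gripper_width: 22.6
gripper_force: 98.7
```

>>> play_rows --series '[[[255,0,0,0.0004,0,0,0],[255,0,0,0.0006,0,0,0],[255,0,0,0.0006,0,0,0],[160,0,0,0.0006,0,0,0],[120,0,0,0.0006,0,0,0],[80,0,0,0.0006,0,0,0],[40,0,0,0.0006,0,0,0],[0,0,0,0.0006,0,0,0],[0,0,0,0.0006,0,0,0],[0,0,0,0.0006,0,0,0],[0,0,0,0.0006,0,0,0],[0,0,0,0.0006,0,0,0]]]'

```text
t: 22.7
eef_pos: [427.5, -305.5, 234.9]
tool_rot: [180.0, 0.0, -94.5]
contact_force: [-0.2, -0.6, -0.1]
gripper_width: 85.6
gripper_force: 0.0
```

>>> play_rows --series '[[[0,0,0,-0.02,0,0,0],[0,0,0,-0.05,0,0,0],[0,0,0,-0.09,0,0,0],[0,0,0,-0.13,0,0,0],[0,0,0,-0.135,0,0,0],[0,0,0,-0.135,0,0,0],[0,0,0,-0.135,0,0,0],[0,0,0,-0.135,0,0,0]]]'

```text
t: 23.5
eef_pos: [426.9, -304.9, 367.9]
tool_rot: [179.8, 0.1, -94.5]
contact_force: [-0.3, 1.2, 0.8]
gripper_width: 85.4
gripper_force: 0.0
```

Run:
```python
from h import *
p,r,s=pose(); print(p,r,s['contact_force'].round(1),s['gripper_width'])
a=snap('wrist','w6.png'); t=snap('top','t7.png')
b=handle('wrist',a,94,(p,r)); print(b.round(1).tolist(),b.mean(0))
o=np.hstack([cv2.resize(a,(400,300)),cv2.resize(t[60:210,130:330],(400,300),interpolation=2)]); cv2.imwrite('pics/z6.png',o[...,::-1])
```

```text
[ 426.90258055 -304.89401601  367.89254004] [ 1.79827497e+02  1.35228823e-01 -9.45051564e+01] [-0.3  1.2  0.8] 85.43172567335372
[[442.7, -257.2, 94.0], [432.0, -373.9, 94.0], [409.6, -372.1, 94.0], [417.3, -255.2, 94.0]] [ 425.39394211 -314.58554413   94.        ]
```

View pics/z6.png

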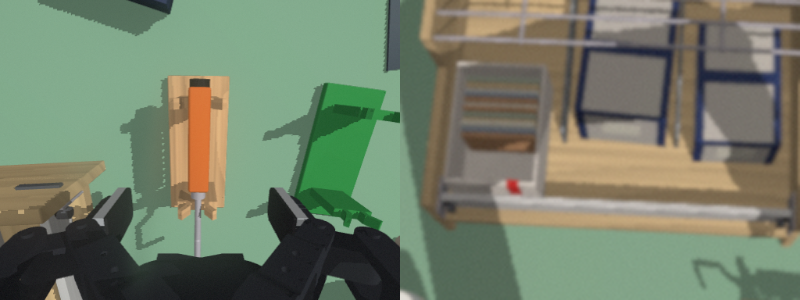

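The hook lies on its rest within about 1 mm of where it was, and the carton stands square at the rail. Handing in.

```bash
python3 -c "
from workcell import robot
print(robot.hand_in())"
```

```text
the job is handed in; nothing more can be done
None
```

The carton stands snug and square against the stop rail, pulled up with about 10 N (the lip tears at 16 N), the hook is back on its rest within about 1 mm of where it lay, and the job is handed in at roughly 24 s; no verdict was returned.

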